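Set the sprung foot leg of a laundry shelf pole to its tape mark and shut its cam lever

ROBOT

A 6-joint arm with a two-finger parallel gripper is mounted at the origin on the work surface. World frame = base frame: x ahead of the robot, y to its left, z up, the work surface at z = 0. Lengths are in mm, angles in rad, forces in N, time in s.
With the tool pointing down it reaches from about 275 to 750 mm from the base axis. Payload 10.2 kg.
Tool frame: the origin (TCP) lies at the very end of the fingers, on their centre line; the grasp point (between the pads) lies 19 mm behind it; z points along the fingers, y is the line along which they close (so a half turn about z gives the same grasp; the last joint's range is limited). The gripper opens to 85 mm and grips with 20 to 120 N. Pads are 22 mm wide; open, the fingers measure 114 mm over their backs; the gripper's body (76 mm by 85 mm) begins 54 mm behind the grasp point. The pads swing forward as they close: fully open they stand 13 mm farther back than shut.
Start: joints at [-1.532, 0.313, 1.498, -0, 1.331, -0.223], TCP at [135.867, -507.121, 231.294] pointing down, gripper open.
Joint ranges: [-2.94, 2.94], [-0.97, 2.17], [0.19, 2.56], [-1.23, 4.37], [0.02, 3.11], [-2.88, 2.88]. Speed limits (rad/s): [2.39, 2.39, 3.01, 3.14, 3.14, 3.14].

INTERFACE

Orientations are given as a unit quaternion [w, x, y, z].
In Python, from rig import * gives the robot as it stands. The module is installed in compiled form; this text tells all that it offers.
- The arm moves only by the shell command python3 -m crank 'ROWS' [FORCE]. ROWS is JSON, a list that holds one entry, the list of rows, each a list of 7 numbers: the shift along the tool's x, y, z in units of 25 mm (1.0 is 25 mm), then the turn, a rotation vector about the tool's x, y, z in units of 8 degrees (1.0 is 8 degrees), then the finger opening in mm, from 0 to 85.4. A call has exactly 8 rows; each row shifts and turns the commanded pose from where the row before left it, along the tool's axes as they then stand; what a row does not reach is not made up. A row lasts 1/10 s, in which the tool goes at most 50 mm and 8.59 degrees, less where a joint would pass 70% of its speed; a pose out of reach is approached as far as the arm can. A call is refused whole if a number of a shift passes 1 or a number of a turn 1, either way. A call with a gripper value outside its range is refused whole. The fingers move at their own pace and stop on an object; FORCE is the grip in N (left out, the last holds). Time passes only in rows, so rows that do not move let the fingers close, or fill a call up. It gives the time, the measured TCP pose, the force, the opening and the grip force at its end, in the units of the state.
- sense(): the state, without advancing time (a new reading comes with each control period).
- capture(name): name is "scene" or "top" or "wrist"; returns the picture (420x560x3 uint8, blue, green, red); there is no depth.
- camera_model(name): a dict with "fx", "fy", "cx", "cy" (pixels), "world_from_camera" (4x4, takes a point from camera to world coordinates); the wrist camera has in their place "T_tool_cam" (4x4, takes a point from camera to tool coordinates, whose origin is the TCP and whose axes are the flange's). Camera axes: x right, y up, looking along -z (the intrinsics and any distortion apply to the point x, -y, -z); pixel columns grow to the right and rows downward; lengths in mm; the calibration is good to about 2 mm. A picture is of the moment at which its call begins: read the wrist's pose just before it. camera_model takes no time and is no camera call.
- finish_job(): hands the job in; it is judged then, once.
The state is a dict: "time_s": time; "joints": joint angles; "dq": joint speeds; "tau": joint torques, N m; "eef_pos": TCP position; "ee_rot": TCP orientation; "force": force on the tool from outside, world axes, zero at the start; "wrist_torque": the same for the moment, N m; "grip_width": opening from 0.0 (shut) to 1.0 (fully open); "grip_force": force on a finger pad.
Only numpy, scipy, OpenCV 4.12 (cv2) and the standard library are available. Lean on these libraries where they do the work, as an engineer would, in place of code of your own. Each camera call takes 0.05 s, during which the arm holds its last target. There are 200 camera calls.

TASK

The sprung foot leg of the laundry shelf pole has to be set to the length marked with the band of tape: push the leg in against its spring until the end of its clamp collar just meets the tape, and while you hold it there squeeze the cam lever fully shut against the tube. Finish still holding, gripped across the white leg tube and the shut lever with the collar still at the tape: the clamp's screw is not adjusted yet, so the lever alone will not keep the leg in. Leave the other things on the counter where they are.

Things in the scene. Friction and masses are not known exactly. Their poses are not given: they have to be found in the camera images.
- pole: Foot section of a telescopic shelf pole, level, strapped by two grey saddles to a board fixed on the counter. Origin: on the counter below the collar's end as it is with the leg fully out. +x level along the pole to the foot, +y level to the cam lever's side, z up. Pole axis 60 mm up. Bright inner tube 22 mm thick. Nearest saddle x -154 to -126 mm, 77 mm high; 16 mm board x -90 to -450 mm.
- foot_leg: Sprung leg sliding on the inner tube along x. Origin: on the axis in the collar's end facing the tape; axes as pole. Grey collar d 36 mm, x 0 to 40; white tube d 28 to x 195; rubber foot d 56 to x 225. Finger wing on collar: x 30 to 40, y -12 to -46, z +-14; push on its x = 40 face. Spring pushes out 4.4 N + 40 N/m, drag 1 N; let go, it pops out. 90 mm stroke, starts out.
- tape_band: Length mark: band of black tape 8 mm wide round the bright inner tube. Origin: on the pole's axis at the band's edge facing the collar; axes as pole; the band lies at x = -8 to 0 mm. The leg is at the mark when its origin meets this origin, 30 to 65 mm in from fully out.
- cam_lever (a joint): Angle of the black cam lever about its upright pin, rad: 0 shut along the tube, about 0.4 at the start, tip swung out to +y. Pin at x 12, y 24 mm of foot_leg; lever 75 mm long towards the foot, 8 thick, 16 tall. Shut, outer face at y 26 (tube and lever 40 mm across, y -14 to 26); at 0.4 rad outer face y 43, 45 mm from the pin. Stiff (0.15 N m), stays where left; does not hold the leg by itself.
- leg_tube: The white tube of the leg with the rubber foot, fast to the collar: one part with foot_leg, same origin and axes. The tube is at x 40 to 195 mm, 28 mm in diameter.
- lever_arm: The arm of the cam lever, turning with it. Origin: on its upright pin at mid height; its x runs along the arm to the free end at x 75 mm; outer face at y +2, inner face at y -6 mm; the last 18 mm flare outwards a little.
- detergent: White detergent bottle with grey cap, 72 mm in diameter, 190 mm tall, standing; origin at the centre of its underside. Leave alone.
- screwdriver: Screwdriver with black handle, 200 mm long, lying; origin under its middle. Leave alone.
- spare_foot: Spare black rubber foot, 56 mm in diameter, 30 mm tall; origin at the centre of its underside. Leave alone.
- tape_roll: Roll of black tape lying flat, 92 mm in diameter, 19 mm tall; origin at the centre of its underside. Leave alone.

How it is judged:
By the outcome, as a careful person would: the job done as asked, in the order asked, and still so for the second after the job is handed in, while the arm keeps its last pose, push and grip.
It also fails if it takes over 38 s, if anything falls off the work surface, if the arm or the gripper's body presses on something with over 40 N, if the wrist force passes 120 N, or if a joint passes its speed limit or range.

## Working session

There is one attempt and no reset: what is moved stays moved. The work goes in short steps, Python scripts to look and compute and a shell command to move; the robot and the scene stay as the last step left them, time stands still between calls to the robot, and variables do not carry over. Pictures are saved under pics/ and viewed, at most 10 in all, crops included, and the job is handed in when it is done.

```bash
mkdir -p pics
python3 - <<'E'
from rig import *
import cv2,numpy as np
s=sense();print(s['time_s'],s['eef_pos'],s['ee_rot'],s['grip_width'])
for n in ("top","scene"):
    im=capture(n);cv2.imwrite(f'pics/{n}0.png',im)
    m=camera_model(n);print(n,{k:(np.round(v,4).tolist() if hasattr(v,'shape') else v) for k,v in m.items()})
print(camera_model("wrist"))
E
```

```text
0.0 [ 135.85473201 -506.84115747  230.71621127] [-6.66528881e-04  9.91448163e-01  1.30499382e-01  8.00103252e-05] 0.9987417183775221
top {'fx': 463.69652594031606, 'fy': 463.69652594031606, 'cx': 281.1709493694901, 'cy': 217.78613664866617, 'world_from_camera': [[-0.0147, 0.9957, -0.0916, 420.6298], [-0.9998, -0.0134, 0.0147, -132.0942], [0.0135, 0.0918, 0.9957, 1082.1767], [0.0, 0.0, 0.0, 1.0]]}
scene {'fx': 545.1200482400844, 'fy': 545.1200482400844, 'cx': 281.8019311576357, 'cy': 210.01113869019926, 'world_from_camera': [[0.041, -0.5768, 0.8159, 1383.9868], [0.9991, 0.0164, -0.0386, -185.8869], [0.0089, 0.8168, 0.5769, 674.8754], [0.0, 0.0, 0.0, 1.0]]}
{'fx': 330.0005590234117, 'fy': 330.0005590234117, 'cx': 281.8707530121259, 'cy': 206.89991841982487, 'T_tool_cam': array([[ 5.91375578e-05,  9.52680416e-01,  3.03973719e-01,
         7.82713328e+01],
       [ 9.99999929e-01,  5.64022989e-05, -3.71318019e-04,
        -2.45095783e-01],
       [-3.70892221e-04,  3.03973720e-01, -9.52680345e-01,
        -1.44032132e+02],
       [ 0.00000000e+00,  0.00000000e+00,  0.00000000e+00,
         1.00000000e+00]])}
```

View pics/top0.png

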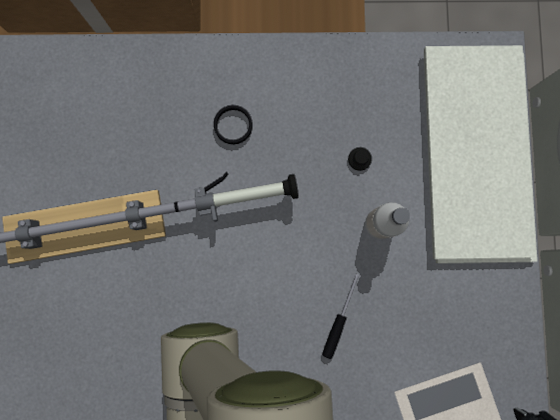

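View pics/scene0.png

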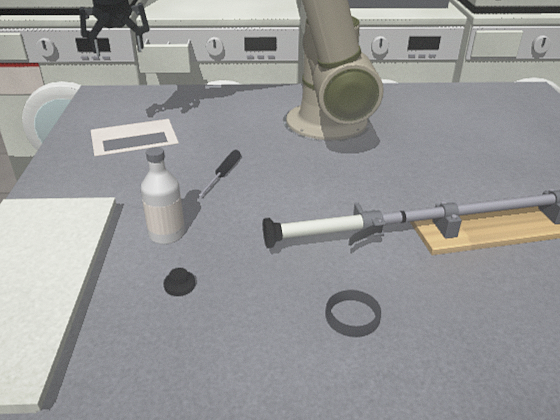

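Top view: the pole runs left to right, with saddles at about (135,214) and (27,233), tape at (178,207), and the collar at (196–215,202). The lever tip is at (227,175), on the world +x side, the wing is at (213,217), and the foot is at (291,186). The scene view agrees. The bottle stands at (385,220), off to the right.

```bash
cat > h.py <<'E'
from rig import *
import cv2,numpy as np
from scipy.spatial.transform import Rotation as R
def cam(n,s=None):
    m=camera_model(n)
    if n!='wrist': T=np.array(m['world_from_camera'])
    else:
        W=np.eye(4);q=s['ee_rot'];W[:3,:3]=R.from_quat([q[1],q[2],q[3],q[0]]).as_matrix();W[:3,3]=s['eef_pos']
        T=W@np.array(m['T_tool_cam'])
    return m,T
def ray(n,uv,z,s=None):
    m,T=cam(n,s);d=T[:3,:3]@np.array([(uv[0]-m['cx'])/m['fx'],-(uv[1]-m['cy'])/m['fy'],-1])
    return T[:3,3]+d*(z-T[2,3])/d[2]
def proj(n,p,s=None):
    m,T=cam(n,s);c=T[:3,:3].T@(np.array(p)-T[:3,3])
    return m['cx']+m['fx']*c[0]/-c[2], m['cy']-m['fy']*c[1]/-c[2]
E
python3 - <<'E'
from h import *
im=cv2.imread('pics/top0.png')
c=cv2.resize(im[160:235,125:305],None,fx=4.4,fy=4.4,interpolation=cv2.INTER_CUBIC);cv2.imwrite('pics/topc.png',c)
for k,uv in dict(foot=(291,186),tube=(250,194),collar=(196,203),tape=(180,206.5),saddle=(135,214),bottle=(400,216)).items():print(k,np.round(ray('top',uv,190 if k=='bottle' else 60)))
E
```

```text
foot [ 586. -170.   60.]
tube [569. -79.  60.]
collar [550.  41.  60.]
tape [543.  76.  60.]
saddle [527. 175.  60.]
bottle [ 503. -376.  190.]
```

View pics/topc.png

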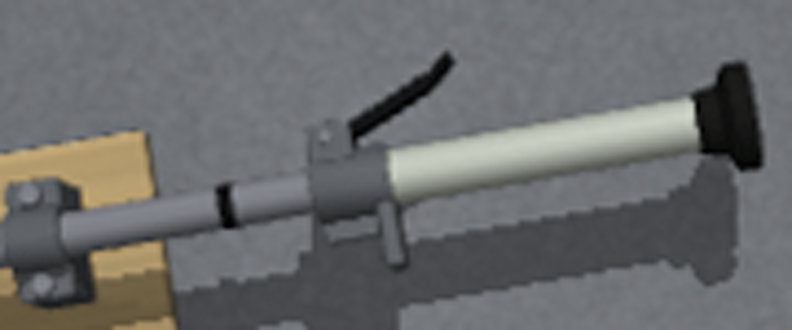

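The crop shows the tape's near edge at about (178.6,206.8) and the collar end at about (195.5,203.5). That puts the pole yaw at about -80° and the tape roughly 37 mm in. I'll move above the clamp, then look with the wrist camera.

```bash
python3 -m crank '[[[0.91,-0.61,0,0,0,0,85],[0.91,-0.61,0,0,0,0,85],[0.91,-0.61,0,0,0,0,85],[0.91,-0.61,0,0,0,0,85],[0.91,-0.61,0,0,0,0,85],[0.91,-0.61,0,0,0,0,85],[0.91,-0.61,0,0,0,0,85],[0.91,-0.61,0,0,0,0,85]]]' && python3 -m crank '[[[0.91,-0.61,0,0,0,0,85],[0.91,-0.61,0,0,0,0,85],[0.91,-0.61,0,0,0,0,85],[0.91,-0.61,0,0,0,0,85],[0.91,-0.61,0,0,0,0,85],[0.91,-0.61,0,0,0,0,85],[0.91,-0.61,0,0,0,0,85],[0.91,-0.61,0,0,0,0,85]]]' && python3 -m crank '[[[0.91,-0.61,0,0,0,0,85],[0.91,-0.61,0,0,0,0,85],[0.91,-0.61,0,0,0,0,85],[0.91,-0.61,0,0,0,0,85],[0.91,-0.61,0,0,0,0,85],[0.91,-0.61,0,0,0,0,85],[0.91,-0.61,0,0,0,0,85],[0.91,-0.61,0,0,0,0,85]]]' && python3 -m crank '[[[0,0,0.3,0,0,-1,85],[0,0,0.3,0,0,-1,85],[0,0,0.3,0,0,-1,85],[0,0,0.3,0,0,-1,85],[0,0,0.3,0,0,-1,85],[0,0,0.3,0,0,-1,85],[0,0,0.3,0,0,-1,85],[0,0,0.3,0,0,-1,85]]]' && python3 -m crank '[[[0,0,0,0,0,-1,85],[0,0,0,0,0,-1,85],[0,0,0,0,0,-0.6,85],[0,0,0,0,0,0,85],[0,0,0,0,0,0,85],[0,0,0,0,0,0,85],[0,0,0,0,0,0,85],[0,0,0,0,0,0,85]]]'
python3 - <<'E'
from h import *
s=sense();print(s['time_s'],s['eef_pos'],s['ee_rot'],s['force'])
im=capture('wrist');cv2.imwrite('pics/w1.png',im)
E
```

```text
time_s: 0.9
eef_pos: [280.6, -341.1, 231.1]
ee_rot: [-0.0, 0.991, 0.13, -0.0]
force: [0.5, 0.1, 0.5]
grip_width: 0.998
grip_force: 0.0
time_s: 1.7
eef_pos: [424.8, -176.2, 231.1]
ee_rot: [-0.0, 0.991, 0.131, -0.0]
force: [0.8, -0.0, 0.1]
grip_width: 0.995
grip_force: 0.0
time_s: 2.5
eef_pos: [569.0, -11.3, 230.9]
ee_rot: [-0.0, 0.991, 0.131, -0.0]
force: [-0.5, -0.1, -0.2]
grip_width: 0.997
grip_force: 0.0
time_s: 3.3
eef_pos: [568.3, -12.2, 170.6]
ee_rot: [-0.0, 0.77, 0.638, -0.0]
force: [-0.2, -0.2, -1.0]
grip_width: 0.997
grip_force: 0.0
time_s: 4.1
eef_pos: [568.5, -12.3, 171.3]
ee_rot: [-0.0, 0.644, 0.765, -0.0]
force: [0.6, -0.1, -0.6]
grip_width: 0.99
grip_force: 0.0
4.1 [568.53394758 -12.3057043  171.28387541] [-2.97959605e-07  6.44350456e-01  7.64730338e-01 -1.98932382e-05] [ 0.62307425 -0.10167033 -0.6237097 ]
```

View pics/w1.png

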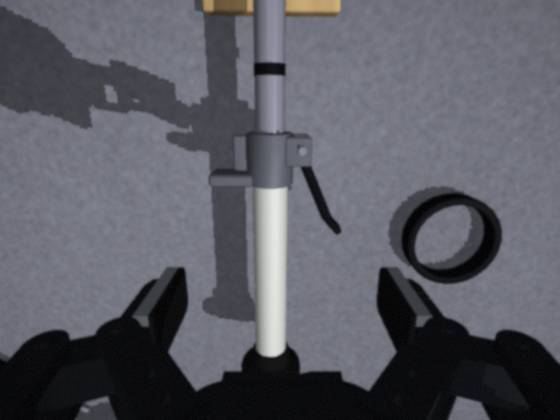

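The wrist view shows the pole nearly vertical at column 270. The tape is at rows 63–75, the collar's near end at about row 131, the wing at (230,180), and the lever runs from (305,165) to (338,230). The fingers are clear. Next I'll measure the edges to sub-pixel accuracy.

Run:
```python
from h import *
s=sense();im=cv2.imread('pics/w1.png');g=cv2.cvtColor(im,cv2.COLOR_BGR2GRAY).astype(float)
p=g[:,262:278].mean(1);print(np.round(p[58:82]),np.round(p[120:142]),np.round(p[178:194]))
for r in (100,110,220,260,300):print(r,[int(v) for v in g[r,245:295:1]])
W=R.from_quat(np.roll(s['ee_rot'],-1)).as_matrix()
def tool(uv,z):return np.round(W.T@(ray('wrist',uv,z,s)-s['eef_pos']),1)
for n,uv,z in [('tape near',(270,75),71),('tape far',(270,63.5),71),('collar end',(270,131),78),('collar tube edge',(270,187),76),('wing face',(230,185.5),74),('wing end',(210,180),74),('lever tip',(338,232),68),('pin',(303,152),68),('bend',(327,215),68)]:print(n,tool(uv,z))
```

```text
[136. 135. 131. 116.  82.  43.  22.  18.  16.  17.  17.  17.  17.  16.
  19.  33.  67. 106. 129. 136. 136. 136. 137. 137.] [137. 138. 138. 139. 138. 138. 138. 138. 138. 136. 131. 121. 103.  78.
  70.  81.  93.  99. 100. 100. 101. 101.] [110. 110. 109. 110. 111. 111. 111. 111. 112. 122. 152. 187. 207. 212.
 212. 213.]
100 [99, 104, 115, 120, 123, 123, 123, 118, 111, 95, 78, 69, 72, 78, 86, 97, 105, 111, 114, 118, 121, 127, 133, 139, 140, 143, 146, 149, 152, 155, 154, 148, 144, 138, 137, 134, 129, 121, 114, 111, 116, 121, 125, 124, 127, 127, 124, 126, 124, 123]
110 [72, 73, 73, 72, 73, 73, 73, 76, 77, 70, 63, 65, 69, 78, 88, 96, 103, 108, 113, 119, 119, 127, 131, 136, 140, 145, 145, 149, 153, 156, 155, 153, 146, 142, 137, 134, 127, 119, 111, 107, 115, 123, 124, 127, 127, 125, 127, 126, 128, 127]
220 [84, 104, 120, 125, 124, 127, 126, 116, 105, 101, 108, 121, 132, 144, 156, 163, 171, 177, 184, 191, 195, 201, 206, 209, 214, 220, 222, 225, 227, 229, 230, 229, 229, 225, 221, 215, 212, 205, 200, 193, 181, 165, 145, 131, 124, 125, 125, 127, 127, 127]
260 [71, 82, 100, 114, 118, 117, 118, 114, 108, 100, 102, 111, 124, 138, 149, 158, 165, 175, 182, 189, 194, 201, 204, 209, 213, 218, 222, 225, 227, 227, 228, 228, 226, 223, 218, 214, 208, 203, 196, 188, 171, 149, 129, 120, 121, 125, 128, 127, 129, 128]
300 [71, 69, 66, 68, 66, 66, 69, 78, 95, 99, 99, 103, 114, 128, 140, 150, 163, 171, 177, 186, 192, 197, 202, 207, 212, 216, 220, 222, 224, 224, 225, 226, 223, 218, 215, 210, 207, 200, 192, 182, 166, 143, 128, 125, 124, 123, 123, 121, 121, 118]
tape near [ 95.5  -7.7 100.3]
tape far [102.8  -7.7 100.3]
collar end [58.3 -7.9 93.3]
collar tube edge [17.2 -8.4 95.3]
wing face [ 17.9 -38.6  97.3]
wing end [ 22.1 -53.3  97.3]
lever tip [-22.1  45.7 103.3]
pin [ 42.1  16.2 103.3]
bend [ -7.6  36.2 103.3]
```

```bash
python3 -m crank '[[[0,0.02,0.68,0,0,0,85],[0,0.02,0.68,0,0,0,85],[0,0.02,0.68,0,0,0,85],[0,0.02,0.68,0,0,0,85],[0,0.02,0.68,0,0,0,85],[0,0.02,0.68,0,0,0,85],[0,0.01,0.68,0,0,0,85],[0,0.01,0.68,0,0,0,85]]]' 30
python3 -m crank '[[[0,0,0,0,0,0,85],[0.1,0,0,0,0,0,85],[0.2,0,0,0,0,0,85],[0.2,0,0,0,0,0,85],[0.2,0,0,0,0,0,85],[0.2,0,0,0,0,0,85],[0.2,0,0,0,0,0,85],[0,0,0,0,0,0,85]]]'
python3 - <<'E'
from h import *
s=sense();print(s['time_s'],s['eef_pos'],s['ee_rot'],s['force'])
im=capture('wrist');cv2.imwrite('pics/w2.png',im)
E
```

```text
time_s: 4.95
eef_pos: [572.0, -11.7, 34.6]
ee_rot: [0.0, 0.644, 0.765, 0.0]
force: [0.3, 0.6, 0.2]
grip_width: 0.994
grip_force: 0.0
time_s: 5.75
eef_pos: [568.0, 15.5, 36.3]
ee_rot: [0.001, 0.644, 0.765, 0.0]
force: [2.0, -4.6, 1.5]
grip_width: 0.997
grip_force: 2.2
5.75 [568.01520751  15.50215948  36.30264121] [1.34511440e-03 6.43745773e-01 7.65238165e-01 3.48745913e-04] [ 2.00525409 -4.64984841  1.53481519]
```

View pics/w2.png

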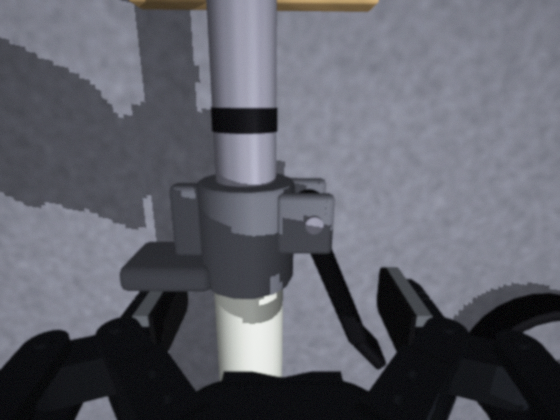

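The −y finger is pushing the wing at (165,265). The tape's near edge is at about row 132 and the collar end at about row 178. The lever at (345,300) sits inside the right-hand finger.

```bash
cat > gap.py <<'E'
from h import *
import sys
def meas(f,s,lo=225,hi=265):
    im=cv2.imread(f);g=cv2.cvtColor(im,cv2.COLOR_BGR2GRAY).astype(float);p=g[:,lo:hi].mean(1)
    W=R.from_quat(np.roll(s['ee_rot'],-1)).as_matrix()
    t=lambda v,z:(W.T@(ray('wrist',(245,v),z,s)-s['eef_pos']))[0]
    return p,t
E
python3 - <<'E'
from gap import *
s=sense();p,t=meas('pics/w2.png',s);print(np.round(p[100:200]).astype(int).tolist())
for v in (131,132,133):print(v,t(v,71))
for v in (108,):print(v,t(v,71))
for v in range(172,190,2):print(v,t(v,78),t(v,71))
E
```

```text
[156, 157, 156, 156, 156, 155, 145, 116, 72, 36, 23, 21, 21, 21, 22, 22, 21, 21, 21, 21, 21, 21, 21, 21, 21, 21, 21, 21, 21, 21, 21, 24, 41, 81, 124, 148, 156, 156, 157, 156, 157, 157, 157, 156, 156, 156, 157, 156, 157, 156, 156, 156, 157, 157, 156, 157, 156, 157, 157, 156, 156, 156, 156, 157, 156, 157, 156, 156, 156, 156, 156, 156, 156, 156, 156, 156, 156, 155, 154, 153, 150, 146, 140, 126, 107, 86, 66, 52, 47, 46, 49, 59, 77, 96, 107, 111, 113, 114, 115, 116]
131 68.94572097812103
132 68.62897805581014
133 68.3116610526896
108 76.07587206323525
172 56.91607943196501 55.471267858889505
174 56.27602705563622 54.78737599617749
176 55.63356047718375 54.10090457396629
178 54.98866601166978 53.41183896998758
180 54.34132987052978 52.72016445124844
182 53.69153816058957 52.025866172981345
184 53.039276883071565 51.32892917758214
186 52.38453193258937 50.62933839353584
188 51.727289096131045 49.92707863433028
```

```bash
python3 -m crank '[[[0.1,0,0,0,0,0,85],[0.15,0,0,0,0,0,85],[0.15,0,0,0,0,0,85],[0.1,0,0,0,0,0,85],[0.1,0,0,0,0,0,85],[0,0,0,0,0,0,85],[0,0,0,0,0,0,85],[0,0,0,0,0,0,85]]]'
python3 - <<'E'
from gap import *
s=sense();print(s['time_s'],s['eef_pos'],s['force'])
im=capture('wrist');cv2.imwrite('pics/w3.png',im)
p,t=meas('pics/w3.png',s);print(np.round(p[100:220]).astype(int).tolist())
for v in range(120,200,4):print(v,t(v,71).round(1),t(v,78).round(1))
E
```

```text
time_s: 6.6
eef_pos: [565.7, 29.7, 36.3]
ee_rot: [0.001, 0.644, 0.765, 0.0]
force: [3.7, -5.4, 2.6]
grip_width: 0.994
grip_force: 2.5
6.6 [565.67077021  29.6910821   36.30362869] [ 3.6741326  -5.35060692  2.55580667]
[156, 156, 156, 156, 156, 157, 157, 157, 157, 156, 156, 156, 157, 157, 157, 157, 156, 157, 157, 156, 156, 156, 156, 156, 156, 156, 156, 156, 156, 156, 157, 156, 156, 156, 156, 156, 156, 156, 156, 156, 156, 156, 156, 156, 156, 156, 156, 156, 156, 156, 155, 153, 140, 107, 64, 33, 22, 22, 22, 22, 22, 22, 22, 22, 22, 22, 21, 21, 21, 22, 22, 22, 22, 21, 22, 27, 49, 89, 127, 147, 150, 148, 143, 132, 113, 88, 66, 52, 46, 46, 49, 60, 79, 97, 107, 111, 113, 114, 115, 115, 115, 115, 115, 115, 115, 115, 115, 116, 115, 116, 116, 116, 115, 116, 116, 116, 116, 116, 116, 116]
120 72.4 72.8
124 71.1 71.6
128 69.9 70.4
132 68.6 69.2
136 67.4 68.0
140 66.1 66.8
144 64.8 65.6
148 63.5 64.4
152 62.2 63.2
156 60.8 61.9
160 59.5 60.7
164 58.2 59.4
168 56.8 58.2
172 55.5 56.9
176 54.1 55.6
180 52.7 54.3
184 51.3 53.0
188 49.9 51.7
192 48.5 50.4
196 47.1 49.1
```

```bash
python3 -m crank '[[[0.06,0,0,0,0,0,85],[0.05,0,0,0,0,0,85],[0,0,0,0,0,0,85],[0,0,0,0,0,0,85],[0,0,0,0,0,0,85],[0,0,0,0,0,0,85],[0,0,0,0,0,0,85],[0,0,0,0,0,0,85]]]'
python3 - <<'E'
from gap import *
s=sense();print(s['time_s'],s['eef_pos'],s['force'])
im=capture('wrist');cv2.imwrite('pics/w4.png',im)
p,t=meas('pics/w4.png',s);print(np.round(p[155:205]).astype(int).tolist())
cv2.imwrite('pics/w4c.png',cv2.resize(im[140:300,100:400],None,fx=2.6,fy=2.6,interpolation=cv2.INTER_CUBIC))
E
```

```text
time_s: 7.45
eef_pos: [565.3, 32.3, 36.3]
ee_rot: [0.001, 0.644, 0.765, 0.0]
force: [1.9, -5.5, 2.1]
grip_width: 0.99
grip_force: 2.7
7.45 [565.25794324  32.30035675  36.31452457] [ 1.91193224 -5.54328535  2.120078  ]
[156, 156, 156, 156, 153, 141, 110, 67, 34, 23, 22, 22, 22, 22, 22, 22, 22, 21, 22, 22, 22, 22, 22, 22, 21, 20, 17, 14, 16, 26, 41, 47, 48, 46, 47, 49, 60, 79, 97, 107, 111, 113, 114, 115, 115, 115, 115, 115, 115, 115]
```

View pics/w4c.png

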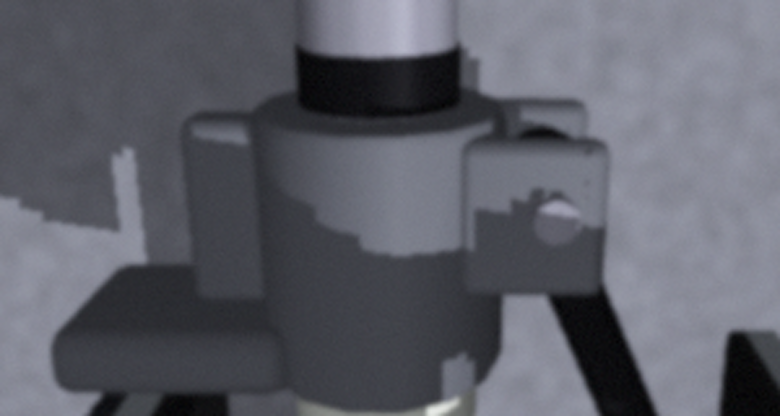

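The collar face, at about row 184, now meets the tape's near edge with no bright strip between them. Now I'll shift toward the grasp centre and close in stages.

```bash
python3 -m crank '[[[0,-0.04,0,0,0,0,76],[0,-0.04,0,0,0,0,70],[0,-0.04,0,0,0,0,64],[0,-0.04,0,0,0,0,60],[0,-0.04,0,0,0,0,56],[0,-0.04,0,0,0,0,52],[0,0,0,0,0,0,50],[0,0,0,0,0,0,50]]]' 40
python3 - <<'E'
from gap import *
s=sense();print(s['time_s'],s['eef_pos'],s['force'],s['wrist_torque'])
im=capture('wrist');cv2.imwrite('pics/w5.png',im)
p,t=meas('pics/w5.png',s,240,280);print(np.round(p[155:205]).astype(int).tolist())
E
```

```text
time_s: 8.3
eef_pos: [559.7, 31.2, 36.8]
ee_rot: [0.002, 0.644, 0.765, 0.001]
force: [2.1, -5.6, 5.2]
grip_width: 0.591
grip_force: 3.9
8.3 [559.74244562  31.17672384  36.78323816] [ 2.06155329 -5.60478143  5.21212517] [-0.78669043 -0.29465944  0.13313097]
[161, 160, 161, 160, 152, 128, 85, 45, 26, 23, 23, 23, 22, 23, 23, 23, 23, 23, 23, 23, 23, 23, 23, 22, 21, 18, 15, 16, 26, 42, 52, 53, 50, 49, 51, 58, 74, 95, 109, 115, 117, 119, 120, 121, 120, 121, 121, 120, 120, 121]
```

View pics/w5.png

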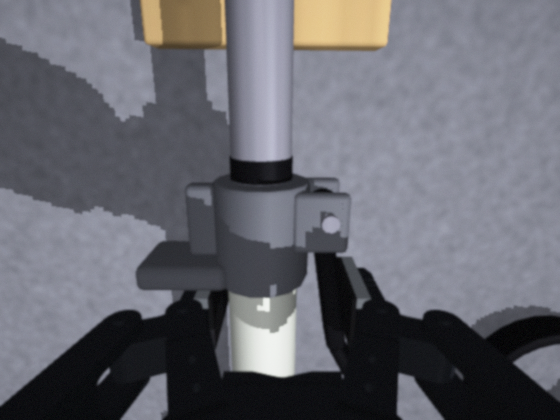

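The tape's far edge is at about row 161 and the collar face at about row 183, so they still meet. The lever at (335,300) is nearly shut against the right-hand finger. Now the full squeeze.

```bash
python3 -m crank '[[[0,-0.04,0,0,0,0,46],[0,-0.03,0,0,0,0,43],[0,0,0,0,0,0,41],[0,0,0,0,0,0,39],[0,0,0,0,0,0,36],[0,0,0,0,0,0,33],[0,0,0,0,0,0,30],[0,0,0,0,0,0,30]]]' 60
python3 - <<'E'
from gap import *
s=sense();print(s['time_s'],s['eef_pos'],s['force'],s['wrist_torque'],s['grip_width']*85.4)
im=capture('wrist');cv2.imwrite('pics/w6.png',im)
p,t=meas('pics/w6.png',s,245,285);print(np.round(p[155:205]).astype(int).tolist())
E
```

```text
time_s: 9.15
eef_pos: [557.4, 30.8, 37.2]
ee_rot: [0.001, 0.644, 0.765, 0.0]
force: [-2.6, -6.8, 12.6]
grip_width: 0.445
grip_force: 61.1
9.15 [557.42756336  30.76657059  37.18986739] [-2.61316984 -6.82608732 12.57872617] [-0.98599252  0.55209391 -0.21628518] 37.961852733754455
[159, 159, 158, 156, 144, 112, 67, 35, 23, 22, 22, 23, 22, 23, 22, 22, 22, 22, 23, 22, 23, 23, 22, 22, 20, 17, 16, 20, 33, 48, 54, 51, 49, 49, 53, 64, 83, 101, 110, 115, 117, 118, 119, 119, 120, 120, 120, 120, 120, 120]
```

View pics/w6.png

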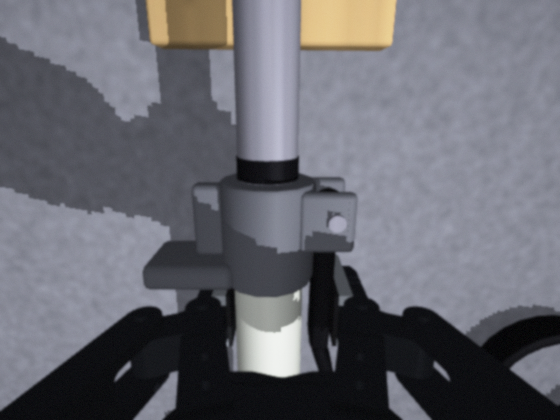

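The lever now lies parallel to the tube at about (322,300), with the fingers tight on both sides (38 mm opening, 61 N). The collar is still at the tape, at about row 183. I'll hold briefly to check it stays put, then hand in.

```bash
python3 -m crank '[[[0,0,0,0,0,0,30],[0,0,0,0,0,0,30],[0,0,0,0,0,0,30],[0,0,0,0,0,0,30],[0,0,0,0,0,0,30],[0,0,0,0,0,0,30],[0,0,0,0,0,0,30],[0,0,0,0,0,0,30]]]' 60
python3 - <<'E'
from gap import *
s=sense()
im=capture('wrist');cv2.imwrite('pics/w7.png',im)
p,t=meas('pics/w7.png',s,245,285);print(np.round(p[157:190]).astype(int).tolist(),t(160.5,71),t(183,71))
g=cv2.cvtColor(im,cv2.COLOR_BGR2GRAY)
for r in (265,290,320,345):print(r,g[r,296:345:2].tolist())
E
```

```text
time_s: 10.0
eef_pos: [557.4, 30.8, 37.2]
ee_rot: [0.001, 0.644, 0.765, 0.0]
force: [-3.2, -7.3, 12.6]
grip_width: 0.446
grip_force: 61.1
[159, 155, 143, 111, 68, 35, 24, 23, 23, 22, 22, 22, 23, 22, 22, 23, 23, 22, 23, 23, 23, 22, 20, 17, 16, 19, 33, 48, 54, 52, 50, 50, 53] 59.20164225344657 51.46158718880372
265 [61, 58, 53, 54, 52, 49, 49, 43, 31, 8, 9, 12, 12, 14, 16, 7, 13, 13, 13, 45, 76, 77, 84, 102, 104]
290 [92, 135, 111, 137, 152, 148, 109, 28, 8, 11, 8, 15, 13, 14, 13, 14, 13, 12, 6, 14, 27, 68, 76, 76, 78]
320 [199, 196, 180, 148, 145, 128, 44, 7, 10, 10, 16, 13, 16, 17, 19, 13, 11, 10, 12, 20, 24, 21, 11, 13, 16]
345 [219, 205, 170, 148, 143, 144, 133, 70, 20, 18, 22, 20, 22, 24, 21, 34, 111, 130, 83, 64, 90, 50, 12, 16, 16]
```

```bash
python3 -c "from rig import *; print(finish_job())"
```

```text
the job is handed in; nothing more can be done
None
```

I pushed the leg in until the collar met the tape (to within about 0.3 mm on the wrist camera), squeezed the lever shut and handed the job in at about 10 s, still gripping the tube and lever at about 61 N; no verdict came back.

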